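# Tip the visor studs into the kitting bowl

### The arm

A 7-joint arm with a two-finger parallel gripper is mounted at the origin on the work surface. World frame = base frame: x ahead of the robot, y to its left, z up, the work surface at z = 0. Lengths are in m, angles in rad, forces in N, time in s.
With the tool pointing down it reaches from about 0.425 to 0.825 m from the base axis. Payload 3.6 kg.
Tool frame: the origin (TCP) lies where the fingers leave the gripper's body, on its centre line; the fingertips stand 73 mm ahead of it and the grasp point (between the pads) lies 54 mm ahead of it; z points along the fingers, y is the line along which they close (so a half turn about z gives the same grasp; the last joint's range is limited). The gripper opens to 85 mm and grips with 20 to 120 N. Pads are 22 mm wide; open, the fingers measure 114 mm over their backs; the gripper's body (76 mm by 85 mm) begins 54 mm behind the grasp point. The pads swing forward as they close: fully open they stand 13 mm farther back than shut.
Start: joints at [1.179, 0.615, -0.013, 1.423, 0.008, 1.103, -0.04], TCP at [0.232, -0.607, 0.304] pointing down, gripper open.
Joint ranges: [-3.12, 3.12], [-0.3, 2.06], [-1.34, 1.32], [0.26, 2.42], [-1.36, 4.5], [0.01, 1.98], [-2.84, 2.84]. Speed limits (rad/s): [2.79, 2.79, 3.14, 3.14, 3.14, 3.14, 3.14].

### API

Orientations are given as a unit quaternion [x, y, z, w].
In Python, from station import arm, snapshot, camera_info, ticket gives the robot as it stands. Calls block until the motion is done:
- arm.movep(position, orientation): joint-space move of the TCP to a pose.
- arm.line_to(position, velocity=0.15, ori=None): straight line of the TCP; ori=None keeps the orientation; velocity is the mean speed in m/s.
- arm.move_j(angles): joint-space move.
- arm.move_gripper(opening, effort=None): opening from 0.0 (shut) to 1.0 (fully open); effort is the grip in N (None keeps the last); returns when the fingers have stopped.
- arm.pause(seconds).
- arm.ik(position, orientation): joint angles nearest the present ones, or None.
- snapshot(name): name is "side" or "top"; returns the picture (480x640x3 uint8, blue, green, red); there is no depth.
- camera_info(name): a dict with "fx", "fy", "cx", "cy" (pixels), "R" (3x3) and "t" (3): a world point X has camera coordinates R X + t. Camera axes: x right, y down, z forward; pixel columns grow to the right and rows downward; lengths in m; the calibration is good to about 2 mm. A picture is of the moment at which its call begins. camera_info takes no time and is no camera call.
A pose or a line that the arm cannot do raises arm.MotionError and nothing moves.
- ticket.finish_job(): hands the job in; it is judged then, once.
Readings, each from a call of its own:
- arm.read_time(): time.
- arm.read_joint_positions(): joint angles.
- arm.read_dq(): joint speeds.
- arm.read_effort(): joint torques, N m.
- arm.read_tool_pos(): TCP position.
- arm.read_eef_rot(): TCP orientation.
- arm.read_ft_force(): force on the tool from outside, world axes, zero at the start.
- arm.read_wrist_torque(): the same for the moment, N m.
- arm.read_opening(): opening from 0.0 (shut) to 1.0 (fully open).
- arm.read_finger_force(): force on a finger pad.
Only numpy, scipy, OpenCV 4.12 (cv2) and the standard library are available. Lean on these libraries where they do the work, as an engineer would, in place of code of your own. Each camera call takes 0.05 s, during which the arm holds its last target. There are 200 camera calls.

### The job

Take the red cup out of the sloping wire rack and pour all six orange visor studs out of it into the blue bowl, holding the cup's mouth low over the bowl so that none bounce away. Then lay the empty cup back in the same place of the rack, fully seated against its stop, and let go. Leave the bowl standing where it is, and leave the grey cup and everything else alone.

Things in the scene. Friction and masses are not known exactly. Their poses are not given: they have to be found in the camera images.
- red_cup: red plastic cup, plain cylinder, 60 mm outer diameter, 90 mm tall, 3 mm wall, 12 mm floor, 0.1 to 0.17 kg plus studs. Origin: centre of its underside; z along its axis to the open mouth. Starts in either of the rack's two sloping places, axis 40 deg from vertical, mouth up, holding six studs
- red_cup_rim (a point): centre of the red cup's mouth (90 mm along its z from the origin)
- grey_cup: grey plastic cup, same shape and size, empty, in the rack's other place; leave alone
- rack: fixed wire rack on a blue 250 x 150 mm plate; origin under the plate's centre, z up. Two places at rack x = +-70 mm. A seated cup has its underside centre at rack (+-70, -50, 52) mm, axis leaning 40 deg from vertical to rack +y; it lies on two 8 mm rods (21 mm apart, under its axis, 74 mm long) against a sloping stop plate; nothing at its sides or above. A released cup slides down to the stop
- blue_bowl: blue round plastic bowl, loose on the table, 60 mm tall, 104 mm outer diameter at the foot, 128 mm at the rim, 4 mm wall, 6 mm floor, 0.4 kg. Origin: centre of its underside; z up. It and the tape roll swap places between starts
- tape_roll: roll of brown tape lying flat, 104 mm outer and 76 mm inner diameter, 48 mm high; origin at the centre of its underside; leave alone
- glue_bottle: white bottle with blue cap, 56 mm diameter, 120 mm tall, standing; origin at the centre of its underside; leave alone
- driver: screwdriver with yellow handle, 200 mm, lying on the table; origin under its middle; leave alone
- brush: brush, 200 mm, lying on the table; origin under its middle; leave alone
- stud0: one of six slippery orange plastic visor studs: a 20 mm disc, 9 mm thick, with a 17 mm dome on it, 19 mm tall in all, 12 g; origin at the centre of the disc's flat face; starts inside the red cup
- stud1: one of six slippery orange plastic visor studs: a 20 mm disc, 9 mm thick, with a 17 mm dome on it, 19 mm tall in all, 12 g; origin at the centre of the disc's flat face; starts inside the red cup
- stud2: one of six slippery orange plastic visor studs: a 20 mm disc, 9 mm thick, with a 17 mm dome on it, 19 mm tall in all, 12 g; origin at the centre of the disc's flat face; starts inside the red cup
- stud3: one of six slippery orange plastic visor studs: a 20 mm disc, 9 mm thick, with a 17 mm dome on it, 19 mm tall in all, 12 g; origin at the centre of the disc's flat face; starts inside the red cup
- stud4: one of six slippery orange plastic visor studs: a 20 mm disc, 9 mm thick, with a 17 mm dome on it, 19 mm tall in all, 12 g; origin at the centre of the disc's flat face; starts inside the red cup
- stud5: one of six slippery orange plastic visor studs: a 20 mm disc, 9 mm thick, with a 17 mm dome on it, 19 mm tall in all, 12 g; origin at the centre of the disc's flat face; starts inside the red cup
Not all that is in view belongs to the job. Of the things like the blue_bowl, leave any that is pink or turquoise; of the rest the larger one is meant.

How it is judged:
On the way, in this order (a step that is already met when the one before it is completed fails the run):
1. the red cup is tipped over the blue bowl (angle between red_cup's own z axis and vertical above 1.35 rad and horizontal distance between red_cup_rim and blue_bowl below 0.1 m), for 0.05 s.
2. all six studs are in the blue bowl (horizontal distance between each of stud0, stud1, stud2, stud3, stud4, stud5 and blue_bowl below 0.06 m and z of each of stud0, stud1, stud2, stud3, stud4, stud5 in the frame of blue_bowl below 0.06 m), for 0.3 s.
At the end, for the whole second after the job is handed in: All six studs lie inside the blue bowl (within 60 mm of its axis and below its rim); the bowl stands upright within 40 mm of where it was; the red cup lies in the rack place it came from, its underside within 12 mm of its starting point and its axis within 0.12 rad of the 40 deg slope; all at rest (all of step 2 and linear speed of each of stud0, stud1, stud2, stud3, stud4, stud5, red_cup, blue_bowl below 0.05 m/s and distance of red_cup from where it was at the start of the episode below 0.012 m and angle between red_cup's own z axis and vertical between 0.578132 and 0.818132 rad and distance of blue_bowl from where it was at the start of the episode below 0.04 m and angle between blue_bowl's own z axis and vertical below 0.1 rad); the robot touches nothing.
It fails at once if the grey cup, tape roll, glue bottle, screwdriver or brush is shifted by more than 30 mm (distance of any of grey_cup, tape_roll, glue_bottle, driver, brush from where it was at the start of the episode above 0.03 m).
It fails at once if the blue bowl is shifted by more than 40 mm (distance of blue_bowl from where it was at the start of the episode above 0.04 m).
It fails at once if studs are poured from high up: the cup is tipped past level with its mouth more than 150 mm above the bowl's rim before all studs are in the bowl (angle between red_cup's own z axis and vertical above 1.75 rad and z of red_cup_rim in the frame of blue_bowl above 0.21 m and not (horizontal distance between each of stud0, stud1, stud2, stud3, stud4, stud5 and blue_bowl below 0.06 m and z of each of stud0, stud1, stud2, stud3, stud4, stud5 in the frame of blue_bowl below 0.06 m)).
It also fails if it takes over 51 s, if anything falls off the work surface, if the arm or the gripper's body presses on something with over 40 N, if the wrist force passes 120 N, or if a joint passes its speed limit or range.

## Working session

There is one attempt and no reset: what is moved stays moved. The work goes in short steps, each a Python script; the robot and the scene stay as the last script left them, time stands still between calls to the robot, and variables do not carry over. Pictures are saved under pics/ and viewed, at most 10 in all, crops included, and the job is handed in when it is done.

```bash
ls; mkdir -p pics; python3 - <<'E'
from station import arm, snapshot, camera_info
import cv2
for n in("side","top"):
    cv2.imwrite(f"pics/{n}0.png",snapshot(n)); print(n,camera_info(n))
print(arm.read_time(),arm.read_tool_pos(),arm.read_eef_rot(),arm.read_opening())
E
```

```text
pics
side {'fx': 594.7288203346798, 'fy': 594.7288203346798, 'cx': 325.115942853521, 'cy': 239.2323848984201, 'R': array([[-0.99691012, -0.07561938,  0.02125848],
       [-0.06077818,  0.57112281, -0.81861148],
       [ 0.04976169, -0.81737412, -0.57395411]]), 't': array([0.53655853, 0.06099722, 1.46682099])}
top {'fx': 525.9402023020333, 'fy': 525.9402023020333, 'cx': 315.5328282915369, 'cy': 232.81508205940324, 'R': array([[ 0.01819984, -0.99982317,  0.00473243],
       [-0.99658182, -0.01852191, -0.08050854],
       [ 0.08058195, -0.00325101, -0.99674268]]), 't': array([0.06774639, 0.54856968, 1.10818993])}
0.1 [ 0.23173228 -0.60671841  0.30285258] [ 9.83404319e-01  1.81423798e-01 -2.24661200e-04 -1.14032317e-03] 0.999903428855297
```

View pics/side0.png

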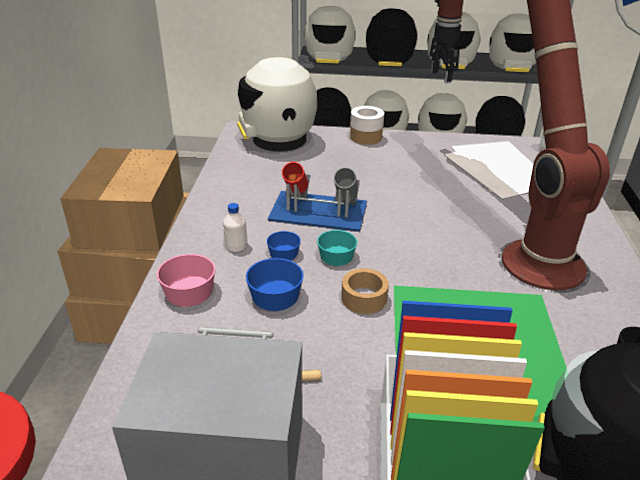

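View pics/top0.png

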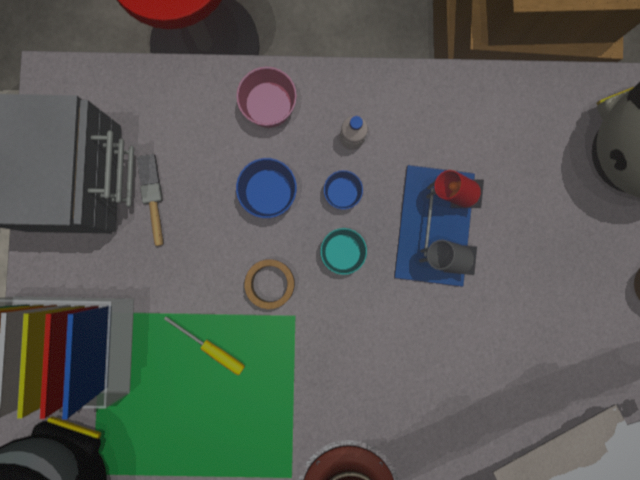

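Top view: red cup at (457,188) and grey cup at (452,257) in the rack. The bowl candidates are large blue (266,188), small blue (343,190), turquoise (343,251) and pink (267,97). Pink and turquoise are excluded, so the larger blue one at (266,188) is meant, which is (275,285) in the side view. Next I'll measure and confirm it in one crop.

```bash
cat > h.py <<'E'
import numpy as np, cv2
from station import arm, snapshot, camera_info
C={n:camera_info(n) for n in("side","top")}
def proj(n,X):
    c=C[n]; p=c["R"]@np.asarray(X,float)+c["t"]; return np.array([c["fx"]*p[0]/p[2]+c["cx"],c["fy"]*p[1]/p[2]+c["cy"]])
def ray(n,uv):
    c=C[n]; d=c["R"].T@np.array([(uv[0]-c["cx"])/c["fx"],(uv[1]-c["cy"])/c["fy"],1]); return -c["R"].T@c["t"],d/np.linalg.norm(d)
def plane(n,uv,z):
    o,d=ray(n,uv); return o+d*(z-o[2])/d[2]
def tri(us,ut):
    o1,d1=ray("side",us);o2,d2=ray("top",ut)
    s,t=np.linalg.lstsq(np.c_[d1,-d2],o2-o1,rcond=None)[0]
    return (o1+s*d1+o2+t*d2)/2, np.linalg.norm(o1+s*d1-o2-t*d2)
def blob(img,lo,hi,seed):
    hsv=cv2.cvtColor(img,cv2.COLOR_BGR2HSV); m=cv2.inRange(hsv,lo,hi)
    m=cv2.morphologyEx(m,cv2.MORPH_CLOSE,np.ones((3,3)))
    n,l,s,_=cv2.connectedComponentsWithStats(m)
    ids=[i for i in range(1,n) if s[i,4]>60]
    i=min(ids,key=lambda i:np.min(np.hypot(*(np.argwhere(l==i)[:,::-1]-seed).T)))
    return (l==i).astype(np.uint8),s[i]
E
python3 - <<'E'
from h import *
I={n:cv2.imread(f"pics/{n}0.png") for n in C}
seeds={"bowl":{"side":(275,275),"top":(266,188)},"small":{"side":(284,240),"top":(343,190)},"plate":{"side":(318,215),"top":(420,230)},"red":{"side":(300,180),"top":(460,190)}}
for k,v in seeds.items():
    for n,s in v.items():
        lo,hi=((0,120,60),(6,255,255)) if k=="red" else ((105,110,40),(122,255,255))
        m,st=blob(I[n],lo,hi,s); c=max(cv2.findContours(m,0,2)[0],key=cv2.contourArea)
        h=cv2.convexHull(c); print(k,n,st, "ell",np.round(cv2.fitEllipse(h)[0:2],1).tolist())
        if k=="plate":
            print(cv2.approxPolyDP(h,5,True)[:,0].tolist(), cv2.minAreaRect(h))
a=cv2.resize(I["side"][150:240,260:380],None,fx=3.3,fy=3.3,interpolation=cv2.INTER_CUBIC)
b=cv2.resize(I["top"][155:245,385:505][:, :],None,fx=3.3,fy=3.3,interpolation=cv2.INTER_CUBIC)
c=cv2.resize(I["side"][220:310,240:360],None,fx=3.3,fy=3.3,interpolation=cv2.INTER_CUBIC)
d=cv2.resize(I["top"][145:235,230:350+20][:, :120],None,fx=3.3,fy=3.3,interpolation=cv2.INTER_CUBIC)
cv2.imwrite("pics/crop.png",np.vstack([np.hstack([a,b]),np.hstack([c,d])]))
E
```

```text
bowl side [ 246  231   57   80 3160] ell [[276.8, 271.1], [57.8, 82.7]]
bowl top [ 236  158   61   60 2767] ell [[265.9, 187.7], [59.4, 60.2]]
small side [ 246  231   57   80 3160] ell [[276.8, 271.1], [57.8, 82.7]]
small top [ 324  171   39   38 1102] ell [[342.8, 189.6], [37.8, 38.7]]
plate side [ 268  191   99   40 2152] ell [[317.6, 210.3], [53.1, 100.9]]
[[268, 217], [281, 191], [366, 201], [359, 230]] ((316.8458557128906, 210.37014770507812), (95.5969467163086, 31.377065658569336), 6.418786525726318)
plate top [ 395  166   69  120 3420] ell [[428.7, 249.6], [67.3, 182.9]]
[[408, 166], [442, 170], [462, 285], [395, 277]] ((434.6634521484375, 225.4617462158203), (68.40068817138672, 113.27099609375), 6.483074188232422)
red side [282 162  26  31 503] ell [[294.7, 177.1], [22.7, 33.8]]
red top [448 175  33  28 456] ell [[463.4, 189.5], [27.8, 33.3]]
```

View pics/crop.png

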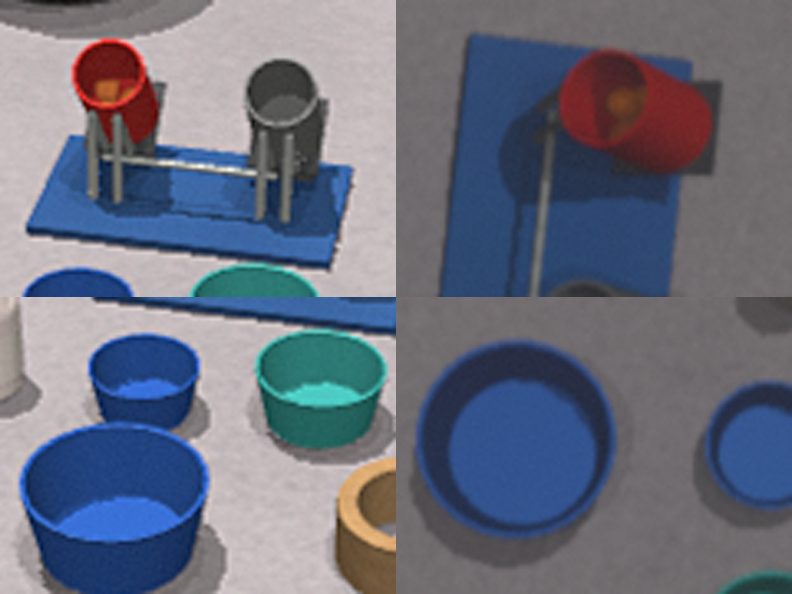

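The crop confirms it: the red cup's mouth is at side ≈(293,173) and top ≈(448,186), with orange studs inside. The large blue bowl is clearly bigger than the small blue one. Now I'll triangulate.

```bash
python3 - <<'E'
from h import *
np.set_printoptions(precision=4,suppress=True)
print("red rim",tri((293.0,173.0),(447.7,185.6)))
print("bowl rim",tri((274.7,276.1),(265.9,187.7)), "foot-plane check top@.06",plane("top",(265.9,187.7),.06))
I=cv2.imread("pics/top0.png"); r=59.8/2
print("bowl rim dia", np.linalg.norm(plane("top",(265.9-r,187.7),.06)-plane("top",(265.9+r,187.7),.06)))
print("corner +x+y, -x+y, -x-y tri:",tri((268,220),(408,166)),tri((359,231),(395,277)),tri((366,201),(462,285)))
P=[plane("top",p,.008) for p in((408,166),(395,277),(462,285),(474,170))]
print(np.array(P),"len",[np.linalg.norm(P[i]-P[(i+1)%4]) for i in range(4)])
c=(P[0]+P[2])/2; v=P[0]-P[1]; yaw=np.arctan2(v[1],v[0]); print("centre",c,"yaw",yaw)
ct,s=np.cos(yaw),np.sin(yaw); R=np.array([[ct,-s,0],[s,ct,0],[0,0,1]])
c[2]=0
for nm,q in(("under",(.07,-.05,.052)),("rim",(.07,-.05+.09*np.sin(np.radians(40)),.052+.09*np.cos(np.radians(40))))):
    X=c+R@np.array(q); print(nm,X,proj("side",X),proj("top",X))
E
```

```text
red rim (array([ 0.6396, -0.183 ,  0.1145]), np.float64(0.0014223310184810838))
bowl rim (array([0.6375, 0.1838, 0.0557]), np.float64(0.000105084988218451)) foot-plane check top@.06 [0.6368 0.1834 0.06  ]
bowl rim dia 0.12491444697128892
corner +x+y, -x+y, -x-y tri: (array([ 0.7019, -0.1246, -0.0012]), np.float64(0.0006449224871472683)) (array([ 0.4558, -0.0971, -0.0005]), np.float64(0.00018338727015416686)) (array([ 0.4408, -0.2414,  0.0055]), np.float64(0.00048578307573435633))
[[ 0.6996 -0.1229  0.008 ]
 [ 0.4557 -0.0958  0.008 ]
 [ 0.4411 -0.2407  0.008 ]
 [ 0.6934 -0.2682  0.008 ]] len [np.float64(0.24536765496811772), np.float64(0.14570294328713096), np.float64(0.2538172255531488), np.float64(0.1454500679987237)]
centre [ 0.5703 -0.1818  0.008 ] yaw -0.11086535457039935
under [ 0.6344 -0.2393  0.052 ] [297.7152 183.202 ] [466.8072 193.2343]
rim [ 0.6408 -0.1818  0.1209] [292.7261 171.0969] [447.9054 184.059 ]
```

```bash
cat >> h.py <<'E'
from scipy.spatial.transform import Rotation as Ro
rad=np.radians
YAW=-0.1109; S=40.0
UNDER=np.array([.6340,-.2398,.050]); BOWL=np.array([.637,.1836])
Z=np.array([0,0,1.])
def hdir(az): return np.array([np.cos(az),np.sin(az),0])
AZ0=YAW+np.pi/2
def frame(theta,az,delta,flip):
    "cup axis and tool orientation for cup tilt theta (deg) leaning to azimuth az"
    h=hdir(az); t=rad(theta); a=h*np.sin(t)+Z*np.cos(t); b=rad(theta+delta)
    d=h*np.cos(b)-Z*np.sin(b); y=flip*np.array([h[1],-h[0],0])
    return a,d,Ro.from_matrix(np.c_[np.cross(y,d),y,d]).as_quat()
def tcp_from_under(u,theta,az,delta,flip,g,dep=.054):
    a,d,q=frame(theta,az,delta,flip); return u+g*a-dep*d,q
def tcp_from_rim(r,theta,az,delta,flip,g,dep=.054):
    a,d,q=frame(theta,az,delta,flip); return r-(.09-g)*a-dep*d,q
E
python3 - <<'E'
from h import *
np.set_printoptions(precision=2,suppress=True)
g=.05
for flip in(1,-1):
  for delta in(0,15,30,45):
    a,d,_=frame(S,AZ0,delta,flip); ok=[]
    for off in(0*d,-.1*d,.02*a+.0*d,.10*Z,.15*Z):
        j=arm.ik(*[x for x in tcp_from_under(UNDER+off,S,AZ0,delta,flip,g)]); ok.append(j is not None)
    j0=arm.ik(*tcp_from_under(UNDER,S,AZ0,delta,flip,g))
    print(flip,delta,ok,None if j0 is None else np.array(j0))
    for az in(40,65,84,100,120,150):
        s=""
        for th in(40,60,80,90,100,110,120,130,140,150):
            r=np.r_[BOWL,.105 if th>70 else .16]
            s+="01"[arm.ik(*tcp_from_rim(r,th,rad(az),delta,flip,g)) is not None]
        print("   az",az,s)
E
```

```text
1 0 [True, True, True, True, True] [ 0.85  1.12 -0.6   1.27 -0.29  1.2   0.51]
   az 40 1111111110
   az 65 1111111111
   az 84 1111111111
   az 100 1111111111
   az 120 1111111111
   az 150 1111111111
1 15 [True, True, True, True, True] [ 0.77  1.01 -0.54  1.35 -0.15  1.06  0.39]
   az 40 1111111000
   az 65 1111111110
   az 84 1111111111
   az 100 1111111111
   az 120 1111111111
   az 150 1111111111
1 30 [True, True, True, True, True] [ 0.65  0.91 -0.44  1.43  0.    0.94  0.24]
   az 40 1111110000
   az 65 1111111100
   az 84 1111111111
   az 100 1111111111
   az 120 1111111111
   az 150 1111111111
1 45 [True, True, True, True, True] [ 0.49  0.84 -0.31  1.49  0.19  0.85  0.04]
   az 40 1111000000
   az 65 1111111000
   az 84 1111111111
   az 100 1111111111
   az 120 1111111111
   az 150 1111111111
-1 0 [True, True, True, True, True] [ 0.42  1.07  0.33  1.29 -0.99  1.53 -2.15]
   az 40 1111111110
   az 65 1111111111
   az 84 1111111111
   az 100 1111111111
   az 120 1111111111
   az 150 1111111111
-1 15 [True, True, True, True, True] [ 0.35  0.97  0.32  1.37 -0.84  1.3  -2.24]
   az 40 1111111000
   az 65 1111111110
   az 84 1111111111
   az 100 1111111111
   az 120 1111111111
   az 150 1111111111
-1 30 [True, True, True, True, True] [ 0.24  0.9   0.36  1.44 -0.69  1.09 -2.36]
   az 40 1111110000
   az 65 1111111100
   az 84 1111111111
   az 100 1111111111
   az 120 1111111111
   az 150 1111111111
-1 45 [True, True, True, True, True] [ 0.08  0.87  0.45  1.51 -0.54  0.92 -2.52]
   az 40 1111000000
   az 65 1111111000
   az 84 1111111111
   az 100 1111111111
   az 120 1111111111
   az 150 1111111111
```

```bash
cat >> h.py <<'E'
DEL,FL,G,DEP=18,1,.05,.050
AZP=rad(120)
def seat(off=0): return tcp_from_under(UNDER+off,S,AZ0,DEL,FL,G,DEP)
def pour(th,z,back=0,az=AZP):
    return tcp_from_rim(np.r_[BOWL,z]-back*hdir(az),th,az,DEL,FL,G,DEP)
D0=frame(S,AZ0,DEL,FL)[1]; A0=frame(S,AZ0,DEL,FL)[0]
def go(p,q,v): arm.line_to(list(p),velocity=v,ori=list(q))
E
python3 - <<'E'
from h import *
np.set_printoptions(precision=3,suppress=True)
p,q=seat(-.10*D0)
arm.movep(list(p),list(q)); print(arm.read_time(),arm.read_tool_pos()-p)
p,q=seat(); go(p,q,.08)
print(arm.read_time(),arm.read_tool_pos()-p,arm.read_ft_force())
cv2.imwrite("pics/side1.png",cv2.resize(snapshot("side")[90:270,210:450],None,fx=3,fy=3))
E
```

```text
2.0417 [-0.001 -0.002  0.   ]
3.4417 [ 0.    -0.001  0.001] [-0.564  0.625  0.055]
```

View pics/side1.png

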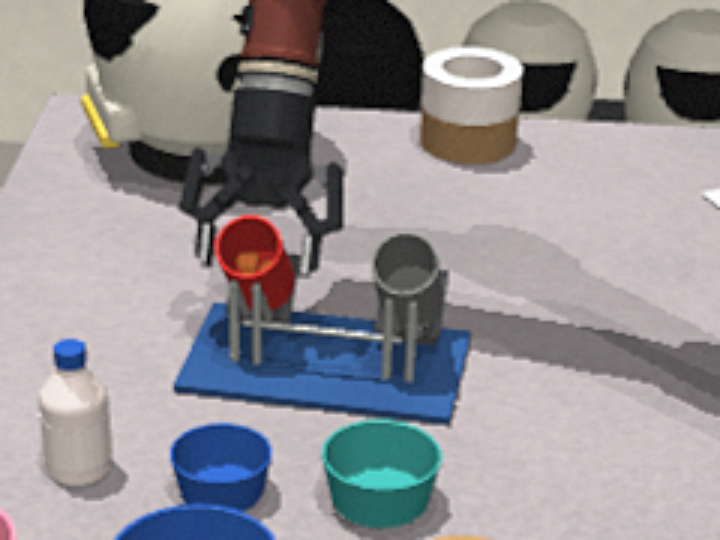

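The fingers straddle the red cup evenly: finger columns are 208 and 312, with the cup body near 258. Next: close and lift.

```bash
python3 - <<'E'
from h import *
np.set_printoptions(precision=3,suppress=True)
arm.move_gripper(0.3,effort=50)
print(arm.read_time(),"open",arm.read_opening(),"F",arm.read_finger_force(),arm.read_ft_force(),arm.read_tool_pos())
p,q=seat(.02*Z); go(p,q,.05); print(arm.read_ft_force(),arm.read_opening())
p,q=seat(.11*Z); go(p,q,.1)
print(arm.read_time(),arm.read_ft_force(),arm.read_opening(),arm.read_finger_force())
a=snapshot("side")[90:270,210:450]; b=snapshot("top")[120:300,330:570]
cv2.imwrite("pics/lift.png",cv2.resize(np.vstack([a,b]),None,fx=1.65,fy=1.65))
E
```

```text
3.8583 open 0.6774270087891494 F 53.24609268049244 [-0.059 -1.393  1.5  ] [ 0.635 -0.235  0.131]
[-0.477 -0.095 -2.097] 0.6804157640728572
5.4583 [-0.127  1.331 -1.99 ] 0.6772649602125237 53.485827540862374
```

View pics/lift.png

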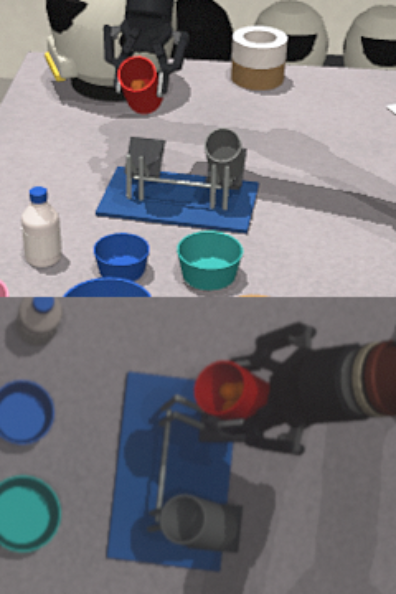

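The cup is lifted and held at its slope, with the studs still inside. Now carry and pour.

```bash
python3 - <<'E'
from h import *
np.set_printoptions(precision=3,suppress=True)
go(*pour(40,.23,.01),.15); print(arm.read_time(),np.array(arm.read_joint_positions()))
for th,z,b in((60,.175,.01),(75,.145,.01),(90,.125,.01),(98,.117,.01),(106,.112,.005),(114,.107,.0),(122,.102,0),(130,.10,-.005)):
    go(*pour(th,z,b),.05 if th<95 else .03)
arm.pause(.4)
print(arm.read_time(),np.array(arm.read_joint_positions()),arm.read_ft_force(),arm.read_opening())
a=snapshot("side")[150:330,190:430]; b=snapshot("top")[100:280,170:410]
cv2.imwrite("pics/pour.png",cv2.resize(np.vstack([a,b]),None,fx=1.65,fy=1.65))
E
```

```text
8.1417 [ 0.234  0.908 -0.639  1.246 -0.046  1.268  0.302]
13.125 [-0.813  0.948  0.3    1.637  0.973  0.989 -0.829] [ 0.363 -1.075 -1.648] 0.6756508885024947
```

View pics/pour.png

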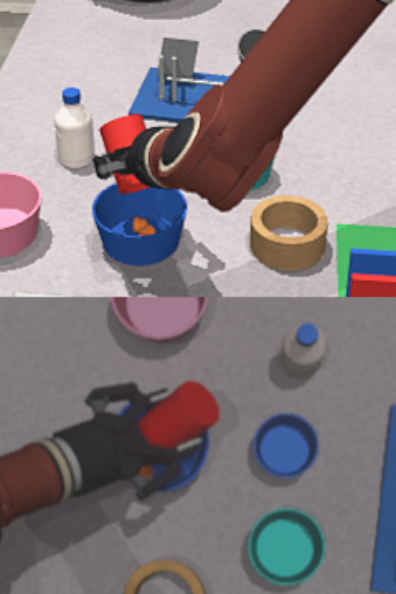

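Studs lie in the bowl (side crop ≈(142,225)) and the arm is clear of everything. I'll tip the cup further to empty it, then back off and count.

```bash
python3 - <<'E'
from h import *
go(*pour(145,.10,-.01),.04); arm.pause(.6)
print(arm.read_time(),arm.read_ft_force())
go(*pour(120,.115,0),.08); go(*pour(90,.14,.01),.1); go(*pour(60,.18,.03),.12)
go(*pour(45,.24,.14),.15)
arm.pause(.2); print(arm.read_time(),arm.read_ft_force(),arm.read_opening())
s=snapshot("side");t=snapshot("top")
cv2.imwrite("pics/side3.png",s);cv2.imwrite("pics/top3.png",t)
a=s[230:320,230:330]; b=t[140:230,220:320]
w=cv2.resize(np.hstack([a,b]),None,fx=4,fy=4,interpolation=cv2.INTER_CUBIC)
cv2.imwrite("pics/bowl3.png",w)
for n,im in(("side",s),("top",t)):
    m=cv2.inRange(cv2.cvtColor(im,cv2.COLOR_BGR2HSV),(7,150,90),(16,255,255)); 
    k,l,st,ce=cv2.connectedComponentsWithStats(m); print(n,[(x.tolist()) for x in st[1:] if x[4]>8 ])
for n,im,sd in(("top",t,(266,188)),):
    m,st=blob(im,(105,110,40),(122,255,255),sd); print(st)
E
```

```text
14.4417 [ 0.05587793 -0.47242753 -0.94883515]
17.6083 [ 0.16807409 -0.07427682 -0.57037365] 0.6774365664968365
side [[271, 282, 13, 11, 68], [391, 370, 141, 110, 2494]]
top [[246, 186, 33, 18, 217], [254, 203, 8, 8, 49], [9, 308, 25, 3, 29], [45, 313, 6, 9, 13], [44, 329, 1, 10, 10], [43, 345, 1, 12, 12], [42, 361, 1, 12, 12], [41, 379, 1, 10, 10], [40, 395, 1, 13, 13]]
[ 236  159   61   59 2060]
```

View pics/bowl3.png

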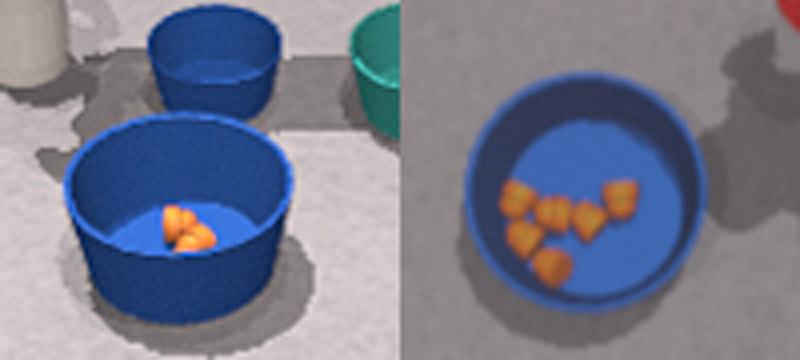

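All six studs are in the bowl: top crop (517,197), (553,213), (588,220), (622,198), (525,238), (552,267). The bowl hasn't moved. Now return the cup.

```bash
python3 - <<'E'
from h import *
np.set_printoptions(precision=3,suppress=True)
go(*seat(.11*Z),.15); go(*seat(.02*Z),.1)
f0=arm.read_ft_force()
go(*seat(.006*A0-.002*D0),.04); print(arm.read_time(),arm.read_ft_force()-f0)
go(*seat(.002*A0),.02); print(arm.read_time(),arm.read_ft_force()-f0)
arm.move_gripper(.8,effort=20); arm.move_gripper(1.0); arm.pause(.3)
print(arm.read_time(),arm.read_opening(),arm.read_ft_force())
go(*seat(-.10*D0),.08); go(*seat(-.10*D0+.10*Z),.15); arm.pause(.2)
print(arm.read_time())
s=snapshot("side");t=snapshot("top")
d={"side":cv2.absdiff(s,cv2.imread("pics/side0.png")),"top":cv2.absdiff(t,cv2.imread("pics/top0.png"))}
for n,im,sd in(("side",s,(300,180)),("top",t,(460,190))):
    m,st=blob(im,(0,120,60),(6,255,255),sd); print(n,st, np.argwhere(m)[:,::-1].mean(0))
    m,st=blob(cv2.imread(f"pics/{n}0.png"),(0,120,60),(6,255,255),sd); print(" was",st, np.argwhere(m)[:,::-1].mean(0))
o={n:cv2.imread(f"pics/{n}0.png") for n in C}
w=np.vstack([np.hstack([o["side"][150:240,260:380],o["top"][155:245,385:505]]),np.hstack([s[150:240,260:380],t[155:245,385:505]])])
cv2.imwrite("pics/end.png",cv2.resize(w,None,fx=3,fy=3,interpolation=cv2.INTER_CUBIC))
E
```

```text
21.2167 [-0.286  0.395  0.022]
21.6167 [ 0.427 -1.273  0.259]
22.5 1.0012869287792594 [-0.332 -0.329  0.034]
24.9083
side [282 162  26  31 552] [294.772 175.982]
 was [282 162  26  31 503] [295.042 175.968]
top [455 175  25  26 348] [467.158 189.362]
 was [448 175  33  28 456] [466.114 189.706]
```

View pics/end.png

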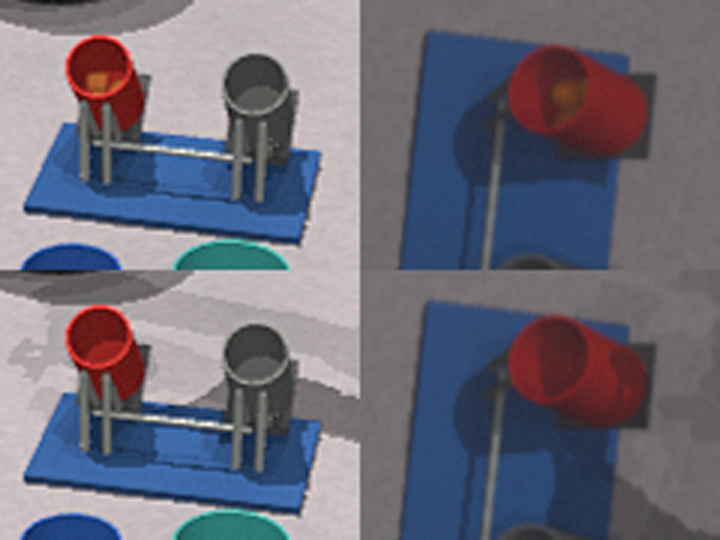

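The before (top row) and after (bottom row) pictures match. The red cup is empty and seated in its place, with the same bounding box in the side view, and the grey cup is unmoved.

```bash
python3 -c "
from station import ticket
print(ticket.finish_job())"
```

```text
the job is handed in; nothing more can be done
None
```

I poured all six studs into the larger blue bowl, laid the empty red cup back in its rack place and let go, and handed the job in at about 25 s of the 51 s; the hand-in returned no verdict.

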